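Set up the folding counter mirror and pin it upright

TASK

The counter mirror is still folded flat and locked for the night. Pull its T-handled lock pin right out and lay the pin down flat on the counter, then fold the mirror up as far as it goes by its carrying handle. Take the pin up again and push it through the realigned holes until it clicks fully home, so that the mirror is locked upright; leave the goods round about where they are.

Things in the scene. Friction and masses are not known exactly. Their poses are not given: they have to be found in the camera images.
- counter_mirror: fixed foot of the folding counter mirror: birch board 222x150x12 mm under a grey index arch. Origin: on the counter (z = 0) straight below the hinge axis, which is 62 mm up and runs along the foot's y. Its x is level and points from the hinge to the folded panel; z up. The board spans x -72 to +150 mm, y -75 to +75 mm
- arch_hole (a point): outer mouth of the arch's level hole (15.8 mm wide, 14 mm deep, pointing at the hinge axis), on the foot's -x side, 50 mm from the hinge axis, 62 mm above the counter; axes as the foot's. The arch is 36 to 50 mm from the hinge axis, 30 mm wide in y, with a like hole straight up, where the pin starts
- mirror_panel (a joint): panel hinge, rad: 0 folded flat (start), 1.571 upright against its stop. Opening swings the handle from the foot's +x to straight above the hinge, and the sleeve from above the hinge to the foot's -x side, lined up with the arch's level hole. The panel weighs about 0.35 kg, the hinge has 0.15 N m friction: let go upright, it stays; let go low, it sinks back
- handle_bar (a point): middle of the round wooden bar (12 mm thick, 88 mm long) of the panel's carrying handle, 205 mm from the hinge axis. Between bar and frame is a through hand hole, 37 mm by about 90 mm. The bar can turn between fingertips. Axes are the panel's: x from hinge to bar, y along the bar, z up when folded, to the foot's -x when upright
- sleeve_mouth (a point): centre of the outer mouth of the sleeve's hole (15.2 mm wide, 22 mm long, chamfered), 75 mm from the hinge axis. The sleeve is an aluminium block 30x48x22 mm that turns with the panel. z points straight out of the hole (up while folded, to the foot's -x when upright); x and y are the panel's
- lock_pin: loose steel ball-lock pin, 116 mm, 0.18 kg, starts home in the sleeve. Origin: under its collar, which sits on the sleeve's mouth when home; z runs to the handle. Along z: 14 mm shank -58 to 0 mm; collar, 20 mm thick, 0 to 6; neck, 15 mm, 6 to 38; grey T-handle 38 to 58, 56 mm long in y, 20 thick in x. Laid down, it lies level on collar and T, axis 10 mm up. Any turn about z works
- pin_tip (a point): tapered tip of the pin's shank, on its axis, 58 mm from the collar; axes as the pin's. Two sprung balls stand 3 mm proud 45 mm from the collar: they resist with roughly 8 to 20 N on the way out and again on the way in, and have snapped out behind the arch wall when the pin is home
- birch_mirror: loose birch hand mirror in a clear bag, 164x90x5 mm, lying flat; goods on display, not to be moved. Origin: centre of its underside
- pouch_rest: loose brass rest holding an upright spectacle pouch, 62x57x111 mm high; goods on display, not to be moved. Origin: centre of its underside
- leather_wallet: loose folded dark brown leather wallet, 88x109x14 mm, lying flat; goods on display, not to be moved. Origin: centre of its underside

How it is judged:
By the outcome, as a careful person would: the job done as asked, in the order asked, and still so for the second after the job is handed in, with the robot touching nothing.
It also fails if it takes over 72 s, if anything falls off the work surface, if the arm or the gripper's body presses on something with over 40 N, if the wrist force passes 120 N, or if a joint passes its speed limit or range.

ROBOT

A 6-joint arm with a two-finger parallel gripper is mounted at the origin on the work surface; the furniture and walls round the work are solid. World frame = base frame: x ahead of the robot, y to its left, z up, the work surface at z = 0. Lengths are in m, angles in rad, forces in N, time in s.
With the tool pointing down it reaches from about 0.3 to 0.825 m from the base axis. Payload 5.4 kg.
Tool frame: the origin (TCP) lies between the finger pads; the fingertips stand 19 mm ahead of it and the grasp point (between the pads) is the TCP; z points along the fingers, y is the line along which they close (so a half turn about z gives the same grasp; the last joint's range is limited). The gripper opens to 92 mm and grips with 3 to 60 N. Pads are 20 mm wide; open, the fingers measure 128 mm over their backs; the gripper's body (75 mm by 189 mm) begins 69 mm behind the grasp point.
Start: joints at [-1.367, 0.158, 1.597, -0, 1.386, -0.21], TCP at [0.231, -0.526, 0.234] pointing down, gripper open.
Joint ranges: [-2.91, 2.91], [-0.94, 2.29], [0.18, 2.7], [-1.29, 4.43], [0.17, 2.64], [-3, 3]. Speed limits (rad/s): [2.57, 2.57, 3.14, 3.14, 3.14, 3.14].

INTERFACE

Orientations are given as a rotation vector (axis times angle).
In Python, from rig import env gives the robot as it stands.
- The arm moves only by the tool nudge_tcp, called after "Request:" in YAML: its name, and indented under it one key for each argument. Schema: {"type":"object","properties":{"deltas":{"type":"array","items":{"type":"object","properties":{"x":{"type":"number"},"y":{"type":"number"},"z":{"type":"number"},"drx":{"type":"number"},"dry":{"type":"number"},"drz":{"type":"number"},"jaw":{"type":"number"}},"additionalProperties":false,"required":["jaw"]},"minItems":1,"maxItems":8},"only":{"type":"string"},"quiet":{"type":"boolean"},"lines":{"type":"string"}},"required":["deltas"],"additionalProperties":false}. deltas is a list of rows, 1 to 8 of them, each an object with the fields x, y, z (the shift in a scale on which 1.0 is 50 cm), drx, dry, drz (a rotation vector in shares of 2 pi rad (1.0 is 2 pi rad)), jaw (the finger opening in m); a field left out counts as zero (the opening has to be given); each row is the pose to reach, as a shift and turn from the pose commanded when the call began, along the tool's axes at that moment; what a row does not reach only later rows make up. A row lasts 1/8 s, in which the tool goes at most 0.0625 m and 0.188 rad, less where a joint would pass 70% of its speed; a pose out of reach is approached as far as the arm can. The fingers move at their own pace and stop on an object; the grip force is fixed at half the most. Time passes only in rows, so rows that do not move let the fingers close. The tool returns the time, the measured TCP pose, the force, the opening and the grip force at its end. only (a regular expression) keeps the lines of the reply that match it, lines (a string "A,B") keeps lines A to B, and quiet returns only ok. A shift or turn number past 1, either way, is cut back to 1. Input that does not fit is refused with a message, and nothing moves.
- env.read_state(): the state, without advancing time (a new reading comes with each control period).
- env.snapshot(name): name is "side" or "top"; returns the picture (400x640x3 uint8, red, green, blue); there is no depth.
- env.get_calibration(name): a dict with "fx", "fy", "cx", "cy" (pixels), "world_to_cam" (4x4, takes a point from world to camera coordinates). Camera axes: x right, y up, looking along -z (the intrinsics and any distortion apply to the point x, -y, -z); pixel columns grow to the right and rows downward; lengths in m; the calibration is good to about 2 mm. A picture is of the moment at which its call begins. get_calibration takes no time and is no camera call.
- env.job_done(): hands the job in; it is judged then, once.
The state is a dict: "time": time; "q": joint angles; "dq": joint speeds; "effort": joint torques, N m; "eef_pos": TCP position; "tool_rot": TCP orientation; "contact_force": force on the tool from outside, world axes, zero at the start; "wrist_torque": the same for the moment, N m; "opening": finger opening in m; "grasp_force": force on a finger pad.
Only numpy, scipy, OpenCV 4.12 (cv2) and the standard library are available. Lean on these libraries where they do the work, as an engineer would, in place of code of your own. Each camera call takes 0.05 s, during which the arm holds its last target. There are 200 camera calls.

## Working session

There is one attempt and no reset: what is moved stays moved. The work goes in short steps, Python scripts to look and compute and a tool call to move; the robot and the scene stay as the last step left them, time stands still between calls to the robot, and variables do not carry over. Pictures are saved under pics/ and viewed, at most 10 in all, crops included, and the job is handed in when it is done.

```bash
ls; mkdir -p pics; python3 - <<'E'
from rig import env
import cv2
for n in("side","top"):
    im=env.snapshot(n); cv2.imwrite(f"pics/{n}0.png",im[:,:,::-1])
    c=env.get_calibration(n); print(n,{k:(v.tolist() if hasattr(v,'tolist') else v) for k,v in c.items()})
s=env.read_state(); print(s)
E
```

```text
pics
rig.py
side {'fx': 515.7295476878954, 'fy': 515.7295476878954, 'cx': 313.3335782075577, 'cy': 201.96435219818088, 'world_to_cam': [[-0.9518717923399895, -0.3064340635239302, 0.006185115978477231, 0.49656818819209914], [0.1885523270205789, -0.5695493136851736, 0.8000384986085807, -0.16118476348086808], [-0.24163631954360673, 0.7627002976221782, 0.5999167817993264, -1.7437073600028676], [0.0, 0.0, 0.0, 1.0]]}
top {'fx': 445.887594747194, 'fy': 445.887594747194, 'cx': 318.5473527523733, 'cy': 201.0131195501202, 'world_to_cam': [[-0.02489628654417135, -0.9996183465621195, -0.011972306909064177, 0.06308097333230919], [0.9914444981782141, -0.02622416394177495, 0.12786751056348955, -0.5335515263658674], [-0.12813267322763425, -0.008686451632814195, 0.9917189942768925, -1.526209921063932], [0.0, 0.0, 0.0, 1.0]]}
{'time': 0.1, 'q': array([-1.36709689e+00,  1.59030589e-01,  1.59808490e+00, -1.72248234e-05,
        1.38619063e+00, -2.10105143e-01]), 'dq': array([ 1.57956145e-04, -2.07826389e-03, -2.19576562e-03,  9.76168812e-04,
       -9.40147956e-05,  1.64744208e-03]), 'effort': array([ 3.51962690e-04, -3.86502349e+01, -3.22960281e+01,  7.03071314e-02,
        3.39505356e-02, -5.11557994e-05]), 'eef_pos': array([ 0.231069  , -0.52595203,  0.23270303]), 'tool_rot': array([-3.07291068e+00, -6.45027899e-01,  1.79623170e-05]), 'contact_force': array([-0.963697  , -0.31619199, -1.03373826]), 'wrist_torque': array([ 0.07321309,  0.00601691, -0.01729031]), 'grasp_force': 0.0, 'opening': 0.09212222737956614}
```

View pics/side0.png

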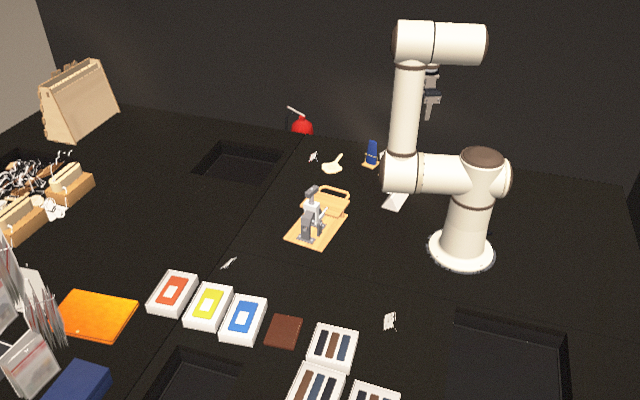

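View pics/top0.png

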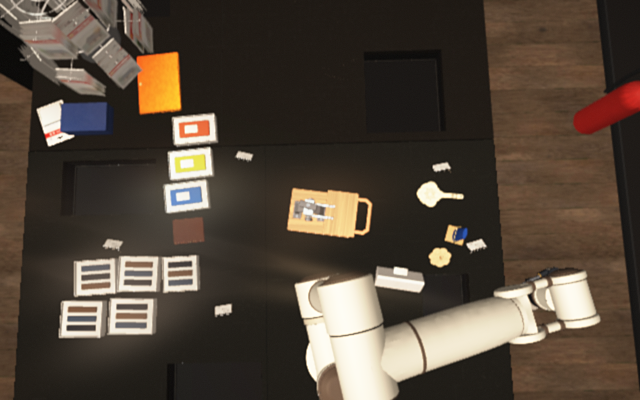

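The mirror is at about (330,213) in top and (318,217) in side. The handle is to the right in top, which is world -y. Next I'll enlarge both crops.

```bash
python3 - <<'E'
import cv2,numpy as np
a=cv2.imread("pics/top0.png")[175:250,275:385]; b=cv2.imread("pics/side0.png")[175:260,275:365]
a=cv2.resize(a,(770,525),interpolation=cv2.INTER_CUBIC); b=cv2.resize(b,(630,595),interpolation=cv2.INTER_CUBIC)
cv2.imwrite("pics/topc.png",a);cv2.imwrite("pics/sidec.png",b)
E
cat > h.py <<'E'
from rig import env
import numpy as np
from scipy.spatial.transform import Rotation as R
from scipy.optimize import least_squares
def proj(n,P):
    c=env.get_calibration(n); W=np.array(c["world_to_cam"]); p=np.atleast_2d(P)@W[:3,:3].T+W[:3,3]
    return np.c_[c["cx"]+c["fx"]*p[:,0]/-p[:,2], c["cy"]-c["fy"]*p[:,1]/-p[:,2]]
def atz(n,uv,z):
    c=env.get_calibration(n); W=np.array(c["world_to_cam"]); d=np.array([(uv[0]-c["cx"])/c["fx"],-(uv[1]-c["cy"])/c["fy"],-1])
    o=-W[:3,:3].T@W[:3,3]; d=W[:3,:3].T@d; return o+d*(z-o[2])/d[2]
E
```

```text
(no output)
```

View pics/topc.png

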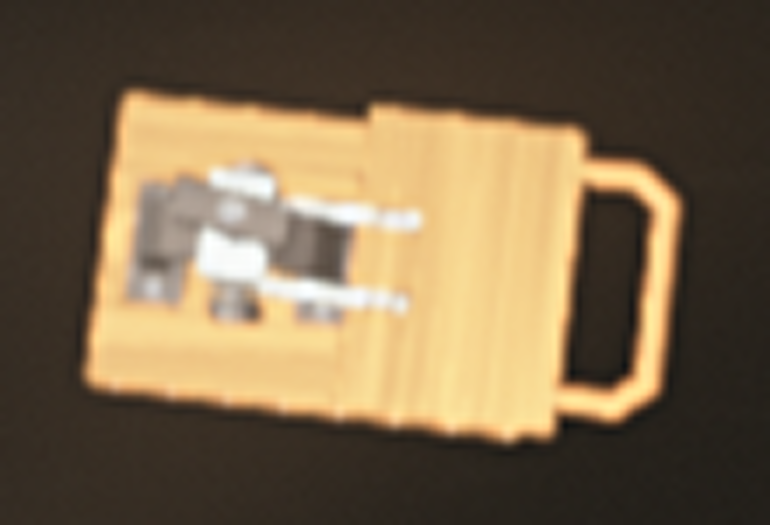

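View pics/sidec.png

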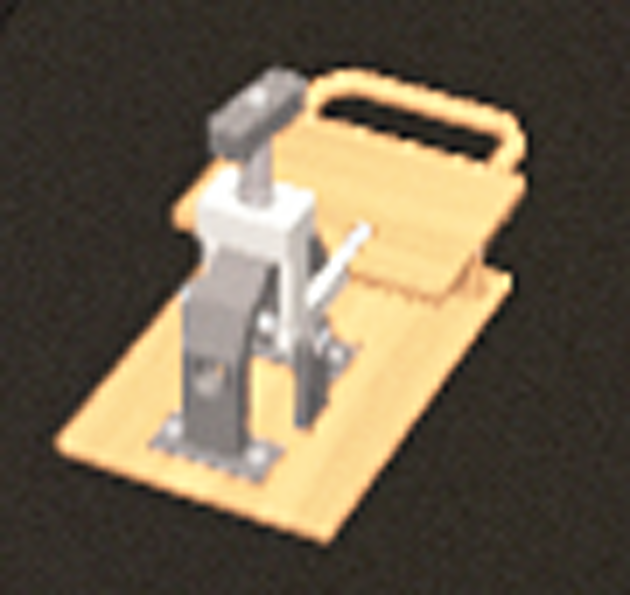

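```bash
cat >> h.py <<'E'
def un(c,off): return (np.array(c)+.5)/7-.5+np.array(off)
def P(p,l): 
    c,s=np.cos(p[2]),np.sin(p[2]); return np.array([p[0]+c*l[0]-s*l[1],p[1]+s*l[0]+c*l[1],l[2]])
E
python3 - <<'E'
from h import *
T=lambda *c:un(c,(275,175)); S=lambda *c:un(c,(275,175))
obs=[("top",T(125,92),(-.072,.075,.012)),("top",T(87,385),(-.072,-.075,.012)),
("side",S(58,440),(-.072,.075,.012)),("side",S(326,528),(-.072,-.075,.012)),("side",S(512,280),(.15,-.075,.012)),
("side",S(208,373),(-.05,0,.062)),("top",T(656,298),(.205,0,None)),("side",S(432,98),(.205,0,None))]
def f(p):
    r=[]
    for n,uv,l in obs:
        l=(l[0],l[1],p[3] if l[2] is None else l[2]); r+=list(proj(n,P(p,l))[0]-uv)
    return r
s=least_squares(f,[.5,0,-1.6,.062],loss='soft_l1'); print(s.x, np.round(np.reshape(f(s.x),(-1,2)),2))
p=s.x
# T handle: predict, and measured T centre
for n,uv in(("top",T(228,212)),("side",S(258,110))):
    print(n,"pin axis top predicted crop",(proj(n,P(p,(0,0,.195)))[0]-(275,175)+.5)*7-.5, (proj(n,P(p,(0,0,.185)))[0]-(275,175)+.5)*7-.5)
ends=[atz("top",T(170,195),.185),atz("top",T(285,235),.185)];print(ends)
# predicted T extents for some yaws
for y in np.arange(0,180,15):
    d=np.deg2rad(y); o=P(p,(0,0,.195)); e=np.array([np.cos(d),np.sin(d),0])*.028
    print(y,[((proj(n,o+k*e)[0]-(275,175)+.5)*7-.5).round() for n in("top","side") for k in(1,-1)])
E
```

```text
[ 0.50335541  0.08160547 -1.72576755  0.06580354] [[ 0.1  -0.1 ]
 [-0.3  -0.27]
 [-0.64 -0.23]
 [ 0.33  0.65]
 [ 0.51 -0.6 ]
 [ 0.2   0.89]
 [ 0.54 -0.21]
 [ 0.    0.09]]
top pin axis top predicted crop [233.35341887 211.23186972] [234.14343025 213.88238269]
side pin axis top predicted crop [257.71298102  99.14167022] [257.62931735 116.53876592]
[array([0.51270308, 0.1103821 , 0.185     ]), array([0.49317089, 0.0588985 , 0.185     ])]
0 [array([232., 149.]), array([235., 273.]), array([201.,  88.]), array([315., 110.])]
15 [array([216., 152.]), array([251., 271.]), array([198.,  97.]), array([318., 101.])]
30 [array([201., 158.]), array([266., 264.]), array([199., 106.]), array([316.,  92.])]
45 [array([188., 169.]), array([279., 254.]), array([204., 115.]), array([311.,  84.])]
60 [array([179., 182.]), array([288., 241.]), array([213., 122.]), array([302.,  76.])]
75 [array([173., 197.]), array([294., 226.]), array([225., 128.]), array([290.,  70.])]
90 [array([171., 213.]), array([296., 210.]), array([239., 133.]), array([276.,  67.])]
105 [array([173., 229.]), array([293., 194.]), array([255., 134.]), array([261.,  65.])]
120 [array([180., 244.]), array([287., 179.]), array([270., 134.]), array([245.,  66.])]
135 [array([190., 256.]), array([276., 166.]), array([285., 131.]), array([231.,  68.])]
150 [array([203., 266.]), array([263., 157.]), array([298., 125.]), array([218.,  73.])]
165 [array([218., 272.]), array([248., 151.]), array([308., 118.]), array([208.,  80.])]
```

```bash
cat >> h.py <<'E'
F=[0.50336,0.08161,-1.72577]
def goal(pos,yaw=None,tilt=0):
    """tool-axes shift and turn to TCP pos (world), tool y at world yaw (deg, mod 180 nearest), tilt deg about tool y"""
    s=env.read_state(); R0=R.from_rotvec(s["tool_rot"])
    if yaw is None: q=R.identity()
    else:
        best=None
        for k in(0,180):
            a=np.deg2rad(yaw+k); y=np.array([np.cos(a),np.sin(a),0]); z=np.array([0,0,-1.])
            r=R0.inv()*(R.from_matrix(np.c_[np.cross(y,z),y,z])*R.from_euler('y',tilt,degrees=True))
            if best is None or r.magnitude()<best.magnitude(): best=r
        q=best
    d=R0.inv().apply(np.array(pos)-s["eef_pos"])
    print("row",*np.round(d,4),*np.round(q.as_rotvec(),4),"| q",np.round(s["q"],2))
def st():
    s=env.read_state(); M=R.from_rotvec(s["tool_rot"]).as_matrix()
    print("t%.2f"%s["time"],np.round(s["eef_pos"],4),"y-yaw %.1f"%np.rad2deg(np.arctan2(M[1,1],M[0,1])),"z",np.round(M[:,2],3),"F",np.round(s["contact_force"],1),"T",np.round(s["wrist_torque"],2),"open %.4f"%s["opening"],"g %.1f"%s["grasp_force"])
E
python3 - <<'E'
from h import *
print(P(F,(0,0,0)))
goal(P(F,(0,0,.27)),70)
goal(P(F,(0,0,.27)),-8.9)
E
```

```text
[0.50336 0.08161 0.     ]
row 0.4936 -0.4469 -0.0364 -0.0017 0.0003 0.7629 | q [-1.37  0.16  1.6  -0.    1.39 -0.21]
row 0.4936 -0.4469 -0.0364 -0.0014 -0.0012 -1.0017 | q [-1.37  0.16  1.6  -0.    1.39 -0.21]
```

The rows are not in the units I measure in: shifts go in shares of 50 cm and turns go in shares of 2 pi rad. I convert before sending: 0.25 m is 0.5, -0.22 m is -0.44, -1.2 rad is -0.191.

Request:
nudge_tcp:
  deltas:
    - {"z": -0.1, "jaw": 0.08}
    - {"x": 0.5, "y": -0.44, "z": -0.1, "drz": -0.191, "jaw": 0.08}
    - {"x": 0.5, "y": -0.44, "z": -0.1, "drz": -0.191, "jaw": 0.08}
    - {"x": 0.5, "y": -0.44, "z": -0.1, "drz": -0.191, "jaw": 0.08}
    - {"x": 0.5, "y": -0.44, "z": -0.1, "drz": -0.191, "jaw": 0.08}
    - {"x": 0.5, "y": -0.44, "z": -0.1, "drz": -0.191, "jaw": 0.08}
    - {"x": 0.5, "y": -0.44, "z": -0.1, "drz": -0.191, "jaw": 0.08}

```text
time: 0.98
eef_pos: [0.3723, -0.2215, 0.2833]
tool_rot: [-2.246, -2.196, -0.001]
contact_force: [0.7, -1.4, -0.0]
opening: 0.0801
grasp_force: 0.0
```

```bash
python3 - <<'E'
from h import *
st();goal(P(F,(0,0,.24)),70)
E
```

```text
t0.97 [ 0.3723 -0.2215  0.2833] y-yaw -1.3 z [ 0.     0.001 -1.   ] F [ 0.7 -1.4 -0. ] T [-0.06 -0.05  0.04] open 0.0801 g 0.0
row 0.306 0.1243 0.0436 0.0005 -0.0005 -1.244 | q [-0.82 -0.26  1.9   0.    1.5  -0.8 ]
```

Scaled: 0.306 m is 0.612, 0.1243 m is 0.2486, -1.244 rad is -0.198.

Request:
nudge_tcp:
  deltas:
    - {"x": 0.612, "y": 0.2486, "z": 0.0872, "drz": -0.198, "jaw": 0.08}
    - {"x": 0.612, "y": 0.2486, "z": 0.0872, "drz": -0.198, "jaw": 0.08}
    - {"x": 0.612, "y": 0.2486, "z": 0.0872, "drz": -0.198, "jaw": 0.08}
    - {"x": 0.612, "y": 0.2486, "z": 0.0872, "drz": -0.198, "jaw": 0.08}
    - {"x": 0.612, "y": 0.2486, "z": 0.0872, "drz": -0.198, "jaw": 0.08}
    - {"x": 0.612, "y": 0.2486, "z": 0.0872, "drz": -0.198, "jaw": 0.08}
    - {"x": 0.612, "y": 0.2486, "z": 0.0872, "drz": -0.198, "jaw": 0.08}
    - {"x": 0.612, "y": 0.2486, "z": 0.0872, "drz": -0.198, "jaw": 0.08}
  quiet: true

```text
ok
```

```bash
python3 - <<'E'
from h import *
import cv2
st();goal(P(F,(0,0,.195)),70)
a=env.snapshot("side")[140:240,260:380,::-1]; b=env.snapshot("top")[165:265,270:390,::-1]
a,b=[cv2.resize(i,(480,400),interpolation=cv2.INTER_CUBIC) for i in(a,b)]
cv2.imwrite("pics/a1.png",a)
E
```

```text
t1.98 [0.5053 0.0777 0.2394] y-yaw 69.4 z [-0.001  0.    -1.   ] F [-0.3 -0.1  0.1] T [ 0.06 -0.09 -0.05] open 0.0801 g 0.0
row 0.0032 0.003 0.0444 -0.0003 -0.0011 -0.0104 | q [-0.08 -0.01  1.76 -0.    1.39 -1.3 ]
```

View pics/a1.png

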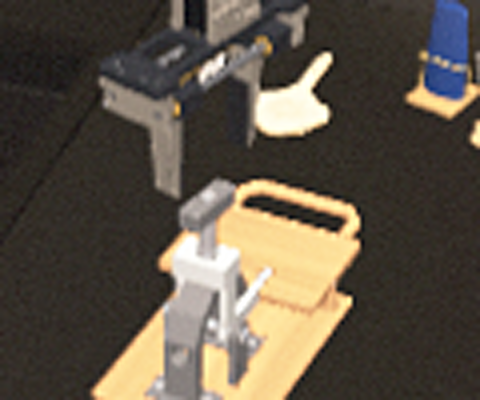

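The gripper is above the pin, with its fingers, at about (165,190) and (248,145) in the crop, straddling the T along its length. I'll descend and close.

Scaled: 0.0444 m is 0.0888, 0.022 m is 0.044, -0.01 rad is -0.0016.

Request:
nudge_tcp:
  deltas:
    - {"x": 0.0064, "y": 0.006, "drz": -0.0016, "jaw": 0.08}
    - {"x": 0.0064, "y": 0.006, "z": 0.044, "drz": -0.0016, "jaw": 0.08}
    - {"x": 0.0064, "y": 0.006, "z": 0.0888, "drz": -0.0016, "jaw": 0.08}
    - {"x": 0.0064, "y": 0.006, "z": 0.0888, "drz": -0.0016, "jaw": 0.08}
    - {"x": 0.0064, "y": 0.006, "z": 0.0888, "drz": -0.0016, "jaw": 0.04}
    - {"x": 0.0064, "y": 0.006, "z": 0.0888, "drz": -0.0016, "jaw": 0.04}
    - {"x": 0.0064, "y": 0.006, "z": 0.0888, "drz": -0.0016, "jaw": 0.04}
    - {"x": 0.0064, "y": 0.006, "z": 0.0888, "drz": -0.0016, "jaw": 0.04}

```text
time: 3.08
eef_pos: [0.5044, 0.0813, 0.1966]
tool_rot: [0.545, 3.092, 0.001]
contact_force: [0.8, -0.4, 3.9]
opening: 0.0557
grasp_force: 29.9
```

```bash
python3 - <<'E'
from h import *
st();goal(P(F,(0,0,.195)),70)
E
```

```text
t3.08 [0.5044 0.0813 0.1966] y-yaw 70.0 z [ 0.002  0.    -1.   ] F [ 0.8 -0.4  3.9] T [ 0.18 -0.18  0.03] open 0.0557 g 29.9
row 0.0011 -0.0001 0.0016 0.0008 0.0019 0.0002 | q [-0.08  0.02  1.82  0.    1.3  -1.3 ]
```

Holding at 55.7 mm, so it has the T. Now I'll pull up gently.

Scaled: -0.028 m is -0.056, -0.024 m is -0.048.

Request:
nudge_tcp:
  deltas:
    - {"z": -0.008, "jaw": 0.04}
    - {"z": -0.016, "jaw": 0.04}
    - {"z": -0.024, "jaw": 0.04}
    - {"z": -0.032, "jaw": 0.04}
    - {"z": -0.04, "jaw": 0.04}
    - {"z": -0.048, "jaw": 0.04}
    - {"z": -0.056, "jaw": 0.04}

```text
time: 3.95
eef_pos: [0.5035, 0.0813, 0.2239]
tool_rot: [-0.545, -3.094, 0.0]
contact_force: [2.9, 1.9, -5.8]
opening: 0.0561
grasp_force: 29.9
```

```bash
python3 - <<'E'
from h import *
import cv2
st()
a=env.snapshot("side")[140:240,260:380,::-1]
cv2.imwrite("pics/a2.png",cv2.resize(a,(480,400),interpolation=cv2.INTER_CUBIC))
E
```

```text
t3.95 [0.5035 0.0813 0.2239] y-yaw 70.0 z [-0.  0. -1.] F [ 2.9  1.9 -5.8] T [ 0.51 -0.59 -0.02] open 0.0561 g 29.9
```

View pics/a2.png

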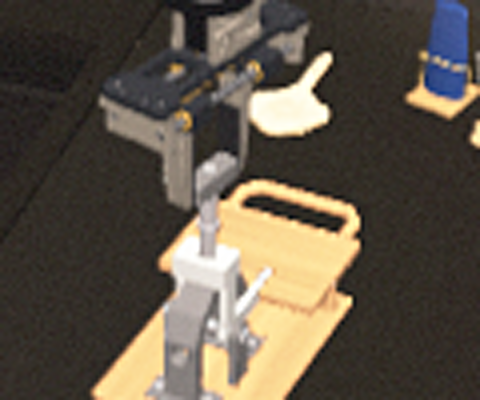

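The pin rises with the gripper and isn't slipping (T top at crop (217,155)). I'll draw it fully out.

Scaled: -0.1 m is -0.2, -0.06 m is -0.12.

Request:
nudge_tcp:
  deltas:
    - {"z": -0.02, "jaw": 0.04}
    - {"z": -0.06, "jaw": 0.04}
    - {"z": -0.12, "jaw": 0.04}
    - {"z": -0.2, "jaw": 0.04}
    - {"z": -0.2, "jaw": 0.04}
  lines: "1,6"

```text
time: 4.62
eef_pos: [0.5054, 0.0807, 0.3285]
tool_rot: [0.544, 3.086, -0.001]
contact_force: [0.4, -0.2, -1.3]
opening: 0.0555
grasp_force: 29.9
```

```bash
python3 - <<'E'
from h import *
st(); goal(P(F,(-.19,0,.25)),-8.9); goal(P(F,(-.19,0,.25)),-8.9,30); goal(P(F,(-.19,0,.25)),-8.9,-30)
y=np.deg2rad(-8.9); 
E
```

```text
t4.62 [0.5054 0.0807 0.3285] y-yaw 70.0 z [ 0.008 -0.002 -1.   ] F [ 0.4 -0.2 -1.3] T [ 0.01 -0.15  0.01] open 0.0555 g 29.9
row 0.0395 0.1865 0.0784 0.0066 0.0061 1.3771 | q [-0.08 -0.06  1.64 -0.    1.56 -1.3 ]
row 0.0395 0.1865 0.0784 -0.3537 0.4435 1.3455 | q [-0.08 -0.06  1.64 -0.    1.56 -1.3 ]
row 0.0395 0.1865 0.0784 0.3663 -0.4313 1.3413 | q [-0.08 -0.06  1.64 -0.    1.56 -1.3 ]
```

Scaled: 0.1865 m is 0.373, 0.0784 m is 0.1568, 1.377 rad is 0.2192.

Request:
nudge_tcp:
  deltas:
    - {"x": 0.079, "y": 0.373, "drz": 0.2192, "jaw": 0.04}
    - {"x": 0.079, "y": 0.373, "drz": 0.2192, "jaw": 0.04}
    - {"x": 0.079, "y": 0.373, "drz": 0.2192, "jaw": 0.04}
    - {"x": 0.079, "y": 0.373, "drz": 0.2192, "jaw": 0.04}
    - {"x": 0.079, "y": 0.373, "z": 0.08, "drz": 0.2192, "jaw": 0.04}
    - {"x": 0.079, "y": 0.373, "z": 0.1568, "drz": 0.2192, "jaw": 0.04}
    - {"x": 0.079, "y": 0.373, "z": 0.1568, "drz": 0.2192, "jaw": 0.04}
    - {"x": 0.079, "y": 0.373, "z": 0.1568, "drz": 0.2192, "jaw": 0.04}
  quiet: true

```text
ok
```

```bash
python3 - <<'E'
from h import *
st(); goal(P(F,(-.18,0,.12)),-8.9,-35)
import cv2
a=env.snapshot("side")[120:260,220:360,::-1]
cv2.imwrite("pics/a3.png",cv2.resize(a,(560,560),interpolation=cv2.INTER_CUBIC))
E
```

```text
t5.62 [0.5293 0.2694 0.2432] y-yaw -9.1 z [-0.004 -0.002 -1.   ] F [-0.2  0.9 -1.2] T [-0.04 -0.11  0.02] open 0.0554 g 29.9
row -0.0092 0.0038 0.1232 -0.0043 -0.6084 -0.0029 | q [ 0.27  0.2   1.53 -0.    1.42  0.43]
```

View pics/a3.png

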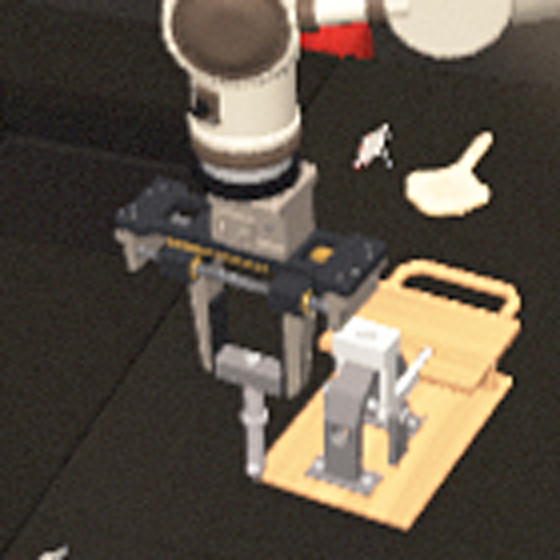

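The pin is out and hanging vertically, with its tip at (255,470), clear of the foot. I'll tilt 35° and bring the tip close to the counter.

Scaled: 0.128 m is 0.256, -0.004 m is -0.008, -0.61 rad is -0.0971.

Request:
nudge_tcp:
  deltas:
    - {"x": -0.01, "y": 0.004, "z": 0.12, "dry": -0.0239, "jaw": 0.04}
    - {"x": -0.01, "y": 0.008, "z": 0.2, "dry": -0.0477, "jaw": 0.04}
    - {"x": -0.008, "y": 0.008, "z": 0.256, "dry": -0.0716, "jaw": 0.04}
    - {"x": -0.008, "y": 0.008, "z": 0.256, "dry": -0.0971, "jaw": 0.04}
    - {"x": -0.008, "y": 0.008, "z": 0.256, "dry": -0.0971, "jaw": 0.04}
    - {"x": -0.008, "y": 0.008, "z": 0.256, "dry": -0.0971, "jaw": 0.04}
  quiet: true

```text
ok
```

```bash
python3 - <<'E'
from h import *
st()
for ph,ti in((50,-30),(65,-20),(80,-8),(90,0)):
    c=np.deg2rad(ph);t=np.deg2rad(-ti); tip=-.125
    Tx=tip-.106*np.sin(c); Tz=.106*np.cos(c)+.010*np.sin(c)
    goal(P(F,(Tx-.011*np.sin(t),0,Tz+.011*np.cos(t))),-8.9,ti)
E
```

```text
t6.42 [0.5341 0.2653 0.1178] y-yaw -8.9 z [-0.088 -0.564 -0.821] F [ 0.7 -0.5 -0.6] T [ 0.38 -0.12 -0.03] open 0.0555 g 29.9
row 0.0394 -0.002 0.0121 0.0007 0.0838 0.0004 | q [ 0.49  0.66  1.29 -0.47  1.59  0.74]
row 0.0622 -0.002 0.022 0.0007 0.2584 0.0004 | q [ 0.49  0.66  1.29 -0.47  1.59  0.74]
row 0.0815 -0.002 0.0391 0.0007 0.4678 0.0005 | q [ 0.49  0.66  1.29 -0.47  1.59  0.74]
row 0.092 -0.002 0.0539 0.0006 0.6074 0.0006 | q [ 0.49  0.66  1.29 -0.47  1.59  0.74]
```

Scaled: 0.0815 m is 0.163, 0.022 m is 0.044, 0.04 rad is 0.0064.

Request:
nudge_tcp:
  deltas:
    - {"x": 0.04, "y": -0.002, "z": 0.012, "dry": 0.0064, "jaw": 0.04}
    - {"x": 0.0788, "y": -0.004, "z": 0.0242, "dry": 0.0134, "jaw": 0.04}
    - {"x": 0.1, "y": -0.004, "z": 0.034, "dry": 0.0271, "jaw": 0.04}
    - {"x": 0.1244, "y": -0.004, "z": 0.044, "dry": 0.0411, "jaw": 0.04}
    - {"x": 0.144, "y": -0.004, "z": 0.06, "dry": 0.0573, "jaw": 0.04}
    - {"x": 0.163, "y": -0.004, "z": 0.0782, "dry": 0.0745, "jaw": 0.04}
    - {"x": 0.163, "y": -0.004, "z": 0.0782, "dry": 0.0745, "jaw": 0.04}
  quiet: true

```text
ok
```

```bash
python3 - <<'E'
from h import *
st(); goal(P(F,(-.231,0,.022)),-8.9)
import cv2
a=env.snapshot("side")[150:260,230:340,::-1]
cv2.imwrite("pics/a4.png",cv2.resize(a,(550,550),interpolation=cv2.INTER_CUBIC))
E
```

```text
t7.30 [0.5389 0.3082 0.0395] y-yaw -9.1 z [-0.021 -0.139 -0.99 ] F [ 0.2 -0.6 -1.2] T [ 0.   -0.14 -0.06] open 0.0561 g 30.0
row 0.0041 -0.0001 0.017 0.0008 0.1413 -0.0028 | q [ 0.39  0.55  1.51 -0.13  1.15  0.6 ]
```

View pics/a4.png

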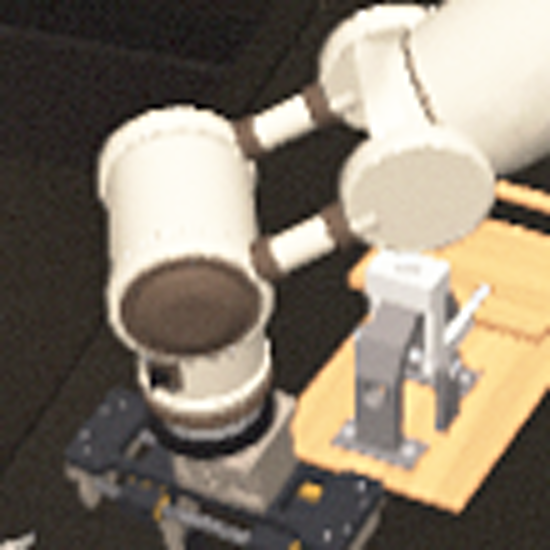

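The arm hides the pin in this view. The forces are low, so the pin appears to be pivoting in the grip. I'll finish lowering, release, and lift.

Scaled: 0.017 m is 0.034, 0.008 m is 0.016, 0.141 rad is 0.0224.

Request:
nudge_tcp:
  deltas:
    - {"x": 0.006, "z": 0.016, "dry": 0.0111, "jaw": 0.04}
    - {"x": 0.0082, "z": 0.034, "dry": 0.0224, "jaw": 0.04}
    - {"x": 0.0082, "z": 0.034, "dry": 0.0224, "jaw": 0.04}
    - {"x": 0.0082, "z": 0.034, "dry": 0.0224, "jaw": 0.04}

```text
time: 7.85
eef_pos: [0.5389, 0.3117, 0.0214]
tool_rot: [2.385, 2.042, -0.002]
contact_force: [0.2, 0.0, -0.4]
opening: 0.056
grasp_force: 30.0
```

```bash
python3 -c "
from h import *
st()"
```

```text
t7.85 [0.5389 0.3117 0.0214] y-yaw -8.9 z [-0.    -0.002 -1.   ] F [ 0.2  0.  -0.4] T [-0.22 -0.1  -0.  ] open 0.0560 g 30.0
```

Scaled: -0.22 m is -0.44, -0.2 m is -0.4.

Request:
nudge_tcp:
  deltas:
    - {"jaw": 0.08}
    - {"jaw": 0.08}
    - {"jaw": 0.08}
    - {"z": -0.08, "jaw": 0.08}
    - {"z": -0.2, "jaw": 0.08}
    - {"z": -0.32, "jaw": 0.08}
    - {"x": -0.12, "z": -0.4, "jaw": 0.08}
    - {"x": -0.24, "z": -0.44, "jaw": 0.08}
  quiet: true

```text
ok
```

```bash
python3 - <<'E'
from h import *
import cv2
st(); goal(P(F,(.10,0,.25)),81.1)
L={n:env.snapshot(n)[:,:,::-1].copy() for n in("side","top")}
print({n:proj(n,np.array([P(F,(-.231,0,.01)),P(F,(-.125,0,.01))])).round(1).tolist() for n in L})
cv2.imwrite("pics/s5full.png",L["side"]);cv2.imwrite("pics/t5full.png",L["top"])
o=[]
for n in L:
    u,v=proj(n,P(F,(-.17,0,.01)))[0].astype(int); o.append(cv2.resize(L[n][v-30:v+30,u-40:u+40],(400,300),interpolation=cv2.INTER_CUBIC)); print(n,u-40,v-30)
cv2.imwrite("pics/a5.png",np.hstack(o))
E
```

```text
t8.85 [0.5223 0.2017 0.2404] y-yaw -8.8 z [ 0.004 -0.001 -1.   ] F [ 0.8 -0.9  0.5] T [-0.04 -0.12 -0.02] open 0.0801 g 0.0
row -0.2216 -0.0006 -0.0096 0.0031 0.0032 -1.5686 | q [ 0.15  0.11  1.63 -0.    1.39  0.31]
{'side': [[278.1, 274.0], [294.1, 253.7]], 'top': [[245.5, 202.7], [274.9, 206.5]]}
side 247 232
top 222 174
```

View pics/a5.png

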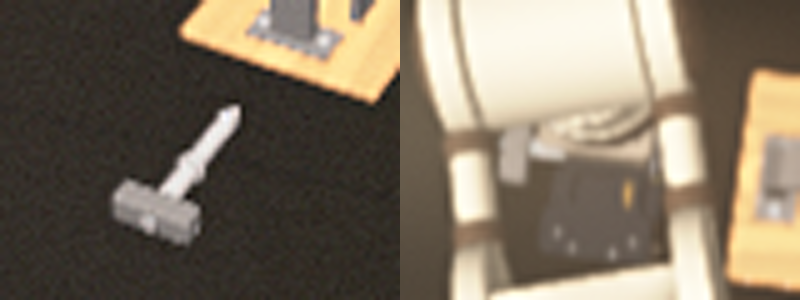

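The pin lies flat. In the side crop its T is at (158,212) and its tip at (235,108), matching the predictions to within about 0.5 px. Next is the handle.

Scaled: -0.33 m is -0.66, -0.01 m is -0.02, -1.57 rad is -0.2499.

Request:
nudge_tcp:
  deltas:
    - {"x": -0.66, "z": -0.02, "drz": -0.2499, "jaw": 0.038}
    - {"x": -0.66, "z": -0.02, "drz": -0.2499, "jaw": 0.038}
    - {"x": -0.66, "z": -0.02, "drz": -0.2499, "jaw": 0.038}
    - {"x": -0.66, "z": -0.02, "drz": -0.2499, "jaw": 0.038}
    - {"x": -0.66, "z": -0.02, "drz": -0.2499, "jaw": 0.038}
    - {"x": -0.66, "z": -0.02, "drz": -0.2499, "jaw": 0.038}
    - {"x": -0.66, "z": -0.02, "drz": -0.2499, "jaw": 0.038}
    - {"x": -0.66, "z": -0.02, "drz": -0.2499, "jaw": 0.038}
  quiet: true

```text
ok
```

```bash
python3 - <<'E'
from h import *
st(); goal(P(F,(.205,0,.12)),81.1)
E
```

```text
t9.95 [ 0.4708 -0.1241  0.2475] y-yaw 70.1 z [-0.001 -0.    -1.   ] F [ 0.2  0.  -0. ] T [ 0.   -0.18 -0.03] open 0.0378 g 0.0
row 0.0001 0.0034 0.1275 -0.0005 -0.0007 -0.1925 | q [-0.51 -0.08  1.82 -0.    1.41 -1.73]
```

Scaled: 0.1275 m is 0.255, 0.1 m is 0.2, -0.1925 rad is -0.0306.

Request:
nudge_tcp:
  deltas:
    - {"y": 0.0068, "z": 0.12, "drz": -0.0159, "jaw": 0.038}
    - {"y": 0.0068, "z": 0.2, "drz": -0.0306, "jaw": 0.038}
    - {"y": 0.0068, "z": 0.255, "drz": -0.0306, "jaw": 0.038}
    - {"y": 0.0068, "z": 0.255, "drz": -0.0306, "jaw": 0.038}
  quiet: true

```text
ok
```

```bash
python3 - <<'E'
from h import *
import cv2
st(); goal(P(F,(.205,0,.064)),81.1)
a=env.snapshot("top")
cv2.imwrite("pics/t6full.png",a[:,:,::-1])
E
```

```text
t10.45 [ 0.4703 -0.1192  0.118 ] y-yaw 80.9 z [-0.005  0.002 -1.   ] F [-0.8  0.8 -0.3] T [ 0.08 -0.16 -0.04] open 0.0380 g 0.0
row -0.002 -0.0015 0.054 0.0012 -0.0055 -0.0043 | q [-0.5   0.06  1.95 -0.    1.14 -1.91]
```

Scaled: 0.035 m is 0.07, 0.03 m is 0.06.

Request:
nudge_tcp:
  deltas:
    - {"x": -0.004, "y": -0.003, "z": 0.03, "jaw": 0.038}
    - {"x": -0.004, "y": -0.003, "z": 0.06, "jaw": 0.038}
    - {"x": -0.004, "y": -0.003, "z": 0.07, "jaw": 0.038}

```text
time: 10.88
eef_pos: [0.473, -0.1222, 0.0843]
tool_rot: [-0.251, -3.13, 0.0]
contact_force: [-1.1, -0.4, -0.7]
opening: 0.0378
grasp_force: 0.0
```

Request:
nudge_tcp:
  deltas:
    - {"z": 0.02, "jaw": 0.038}
    - {"z": 0.038, "jaw": 0.038}
    - {"z": 0.038, "jaw": 0.005}
    - {"z": 0.038, "jaw": 0.005}
    - {"z": 0.038, "jaw": 0.005}
    - {"z": 0.038, "jaw": 0.005}

```text
time: 11.62
eef_pos: [0.4743, -0.12, 0.0667]
tool_rot: [0.252, 3.13, 0.006]
contact_force: [3.2, 10.3, 1.8]
opening: 0.0113
grasp_force: 30.0
```

```bash
python3 - <<'E'
from h import *
st(); goal(P(F,(.205,0,.064)),81.1)
E
```

```text
t11.62 [ 0.4743 -0.12    0.0667] y-yaw 80.8 z [ 0.001  0.004 -1.   ] F [ 3.2 10.3  1.8] T [ 1.93 -0.71  0.05] open 0.0113 g 30.0
row 0.0024 -0.0013 0.0027 0.0042 0.0006 -0.0055 | q [-0.5   0.14  1.97  0.    1.03 -1.91]
```

The bar is gripped at 11.3 mm. I'll swing the panel along the arc.

Scaled: -0.1025 m is -0.205, -0.0785 m is -0.157.

Request:
nudge_tcp:
  deltas:
    - {"y": 0.0036, "z": -0.0536, "jaw": 0.005}
    - {"y": 0.014, "z": -0.1062, "jaw": 0.005}
    - {"y": 0.0312, "z": -0.157, "jaw": 0.005}
    - {"y": 0.055, "z": -0.205, "jaw": 0.005}
    - {"y": 0.055, "z": -0.205, "jaw": 0.005}

```text
time: 12.25
eef_pos: [0.4782, -0.0924, 0.1693]
tool_rot: [0.249, 3.131, 0.005]
contact_force: [3.1, 6.3, -4.8]
opening: 0.0108
grasp_force: 30.0
```

```bash
python3 -c "
from h import *
st(); p=env.read_state()['eef_pos']-P(F,(0,0,.062)); print(np.linalg.norm(p),np.rad2deg(np.arcsin(p[2]/np.linalg.norm(p))))"
```

```text
t12.25 [ 0.4782 -0.0924  0.1693] y-yaw 80.9 z [ 0.001  0.003 -1.   ] F [ 3.1  6.3 -4.8] T [ 1.1  -0.64  0.03] open 0.0108 g 30.0
0.20594984224725732 31.41073036459927
```

Scaled: 0.1244 m is 0.2488, 0.099 m is 0.198.

Request:
nudge_tcp:
  deltas:
    - {"y": 0.0298, "z": -0.0446, "jaw": 0.005}
    - {"y": 0.065, "z": -0.085, "jaw": 0.005}
    - {"y": 0.1054, "z": -0.1202, "jaw": 0.005}
    - {"y": 0.15, "z": -0.15, "jaw": 0.005}
    - {"y": 0.198, "z": -0.1738, "jaw": 0.005}
    - {"y": 0.2488, "z": -0.191, "jaw": 0.005}
    - {"y": 0.2488, "z": -0.191, "jaw": 0.005}

```text
time: 13.12
eef_pos: [0.4975, 0.0285, 0.2662]
tool_rot: [-0.247, -3.132, 0.004]
contact_force: [-6.2, -1.9, 7.6]
opening: 0.0108
grasp_force: 30.0
```

```bash
python3 -c "
from h import *
st(); p=env.read_state()['eef_pos']-P(F,(0,0,.062)); print(np.linalg.norm(p),np.rad2deg(np.arcsin(p[2]/np.linalg.norm(p))))"
```

```text
t13.12 [0.4975 0.0285 0.2662] y-yaw 81.0 z [-0.    -0.002 -1.   ] F [-6.2 -1.9  7.6] T [-0.25  0.95  0.02] open 0.0108 g 30.0
0.21110645874918016 75.3244667990038
```

Scaled: 0.0531 m is 0.1062, -0.007 m is -0.014.

Request:
nudge_tcp:
  deltas:
    - {"y": 0.0526, "z": -0.0104, "jaw": 0.005}
    - {"y": 0.09, "z": -0.014, "jaw": 0.005}
    - {"y": 0.1062, "z": -0.014, "jaw": 0.005}
    - {"y": 0.1062, "z": -0.014, "jaw": 0.005}

```text
time: 13.62
eef_pos: [0.5057, 0.0807, 0.2725]
tool_rot: [-0.248, -3.131, 0.002]
contact_force: [-5.1, 1.2, 6.5]
opening: 0.0109
grasp_force: 30.0
```

Request:
nudge_tcp:
  deltas:
    - {"y": 0.006, "jaw": 0.005}
    - {"y": 0.012, "jaw": 0.005}
    - {"y": 0.012, "jaw": 0.005}

```text
time: 14.0
eef_pos: [0.5061, 0.0829, 0.2725]
tool_rot: [-0.251, -3.129, 0.014]
contact_force: [-8.7, -10.2, 9.4]
opening: 0.0111
grasp_force: 30.1
```

```bash
python3 -c "
from h import *
st(); p=env.read_state()['eef_pos']; d=p-P(F,(0,0,.062)); c,s=np.cos(F[2]),np.sin(F[2]);print('foot',d[0]*c+d[1]*s,-d[0]*s+d[1]*c,p[2]); env.snapshot('side')"
```

```text
t14.00 [0.5061 0.0829 0.2725] y-yaw 80.8 z [-0.003 -0.008 -1.   ] F [ -8.7 -10.2   9.4] T [-1.98  1.56  0.15] open 0.0111 g 30.1
foot -0.001683011136810184 0.002475411834971352 0.27253164238541006
```

At the stop: force rises to 10 N with no more travel. I'll release and lift straight up.

Scaled: -0.08 m is -0.16, -0.03 m is -0.06.

Request:
nudge_tcp:
  deltas:
    - {"jaw": 0.044}
    - {"jaw": 0.044}
    - {"y": -0.01, "jaw": 0.044}
    - {"y": -0.01, "z": -0.06, "jaw": 0.044}
    - {"y": -0.01, "z": -0.16, "jaw": 0.044}
  quiet: true

```text
ok
```

```bash
python3 - <<'E'
from h import *
import cv2
st(); goal(P(F,(-.206,0,.30)),-8.9)
a=env.snapshot("side")
cv2.imwrite("pics/s7full.png",a[:,:,::-1])
E
```

```text
t14.68 [0.5055 0.081  0.3501] y-yaw 80.8 z [-0.005 -0.    -1.   ] F [ 0.7 -0.7  0.9] T [ 0.07 -0.16 -0.04] open 0.0440 g 0.0
row 0.003 0.2063 0.0499 -0.0046 -0.0027 1.5662 | q [-0.08 -0.06  1.59 -0.    1.61 -1.49]
```

The rows are not in the units I measure in: shifts go in shares of 50 cm and turns go in shares of 2 pi rad. I convert before sending: 0.2063 m is 0.4126, 0.05 m is 0.1, 1.566 rad is 0.2492.

Request:
nudge_tcp:
  deltas:
    - {"x": 0.006, "y": 0.4126, "drz": 0.2492, "jaw": 0.05}
    - {"x": 0.006, "y": 0.4126, "drz": 0.2492, "jaw": 0.05}
    - {"x": 0.006, "y": 0.4126, "drz": 0.2492, "jaw": 0.05}
    - {"x": 0.006, "y": 0.4126, "z": 0.1, "drz": 0.2492, "jaw": 0.05}
    - {"x": 0.006, "y": 0.4126, "z": 0.1, "drz": 0.2492, "jaw": 0.05}
    - {"x": 0.006, "y": 0.4126, "z": 0.2, "drz": 0.2492, "jaw": 0.05}
    - {"x": 0.006, "y": 0.4126, "z": 0.28, "drz": 0.2492, "jaw": 0.05}
    - {"x": 0.006, "y": 0.4126, "z": 0.36, "drz": 0.2492, "jaw": 0.05}
  quiet: true

```text
ok
```

```bash
python3 - <<'E'
from h import *
d=np.array([.5389,.3117,0])-P(F,(0,0,0)); c,s=np.cos(F[2]),np.sin(F[2]); fx,fy=d[0]*c+d[1]*s,-d[0]*s+d[1]*c; print(fx,fy)
st(); goal(P(F,(fx+.026,fy,.10)),-8.9); goal(P(F,(fx+.026,fy,.0215)),-8.9)
E
```

```text
-0.23281825248916924 -0.00040125788394097806
t15.72 [0.5363 0.285  0.1696] y-yaw -2.6 z [ 0.    -0.001 -1.   ] F [ 0.8  1.3 -0.1] T [-0.05 -0.09 -0.04] open 0.0502 g 0.0
row 0.001 -0.0015 0.0696 0.0001 0.0008 0.1092 | q [ 0.29  0.29  1.57 -0.    1.28  0.34]
row 0.0011 -0.0015 0.1481 0.0001 0.0008 0.1092 | q [ 0.29  0.29  1.57 -0.    1.28  0.34]
```

Scaled: 0.0696 m is 0.1392, 0.03 m is 0.06, 0.109 rad is 0.0173.

Request:
nudge_tcp:
  deltas:
    - {"x": 0.002, "y": -0.003, "z": 0.06, "drz": 0.0173, "jaw": 0.05}
    - {"x": 0.002, "y": -0.003, "z": 0.1392, "drz": 0.0173, "jaw": 0.05}
    - {"x": 0.002, "y": -0.003, "z": 0.1392, "drz": 0.0173, "jaw": 0.05}
    - {"x": 0.002, "y": -0.003, "z": 0.1392, "drz": 0.0173, "jaw": 0.05}
  quiet: true

```text
ok
```

```bash
python3 - <<'E'
from h import *
st(); goal(P(F,(-.2068,-.0004,.0215)),-8.9)
E
```

```text
t16.23 [0.5359 0.2863 0.103 ] y-yaw -8.5 z [ 0.002 -0.    -1.   ] F [-0.6  0.2  0.3] T [ 0.01 -0.03 -0.04] open 0.0499 g 0.0
row -0.0004 -0.0011 0.0815 0.0018 0.0 0.0062 | q [ 0.29  0.37  1.62 -0.    1.16  0.44]
```

Scaled: 0.0805 m is 0.161, 0.07 m is 0.14, 0.006 rad is 0.001.

Request:
nudge_tcp:
  deltas:
    - {"y": -0.002, "z": 0.08, "drz": 0.001, "jaw": 0.05}
    - {"y": -0.002, "z": 0.14, "drz": 0.001, "jaw": 0.05}
    - {"y": -0.002, "z": 0.161, "drz": 0.001, "jaw": 0.05}
    - {"y": -0.002, "z": 0.161, "drz": 0.001, "jaw": 0.05}
    - {"y": -0.002, "z": 0.161, "drz": 0.001, "jaw": 0.005}
    - {"y": -0.002, "z": 0.161, "drz": 0.001, "jaw": 0.005}
    - {"y": -0.002, "z": 0.161, "drz": 0.001, "jaw": 0.005}
    - {"y": -0.002, "z": 0.161, "drz": 0.001, "jaw": 0.005}

```text
time: 17.23
eef_pos: [0.5342, 0.2862, 0.0213]
tool_rot: [2.386, 2.042, -0.0]
contact_force: [0.4, -0.5, 2.0]
opening: 0.0146
grasp_force: 30.0
```

```bash
python3 -c "
from h import *
st(); goal(P(F,(-.2068,-.0004,.0215)),-8.9)"
```

```text
t17.23 [0.5342 0.2862 0.0213] y-yaw -8.9 z [ 0.    -0.001 -1.   ] F [ 0.4 -0.5  2. ] T [-0.01 -0.01  0.02] open 0.0146 g 30.0
row -0.0001 0.0007 -0.0002 0.0006 0.0008 0.0002 | q [ 0.29  0.48  1.65 -0.    1.01  0.45]
```

The neck is gripped at 14.6 mm. I'll lift to the hole height and move to the pre-insert pose.

Scaled: -0.052 m is -0.104, -0.032 m is -0.064.

Request:
nudge_tcp:
  deltas:
    - {"z": -0.06, "jaw": 0.005}
    - {"y": 0.001, "z": -0.104, "jaw": 0.005}
    - {"x": -0.04, "y": 0.0014, "z": -0.104, "jaw": 0.005}
    - {"x": -0.064, "y": 0.0014, "z": -0.104, "jaw": 0.005}
    - {"x": -0.064, "y": 0.0014, "z": -0.104, "jaw": 0.005}
  quiet: true

```text
ok
```

```bash
python3 - <<'E'
from h import *
import cv2
st(); goal(P(F,(-.175,0,.0733)),-8.9)
L=env.snapshot("side")[:,:,::-1].copy();cv2.imwrite("pics/s8full.png",L)
u,v=proj("side",P(F,(-.09,0,.062)))[0].astype(int)
c=L[v-30:v+30,u-40:u+40]; cv2.imwrite("pics/a8.png",cv2.resize(c,(800,600),interpolation=cv2.INTER_CUBIC))
for l in[(-.075,0,.062),(-.095,0,.062),(-.05,0,.062),(-.053,.015,.086),(-.075,.024,.086),(-.075,-.024,.086),(-.075,.015,.077),(-.075,-.015,.077),(-.075,.015,.047),(-.075,-.015,.047),(-.075,.024,.051)]:
    print(l,((proj("side",P(F,l))[0]-(u-40,v-30)+.5)*10-.5).round())
E
```

```text
t17.85 [0.5284 0.2528 0.0714] y-yaw -9.0 z [-0.003 -0.002 -1.   ] F [ 0.7  0.5 -2.1] T [-0.03 -0.04 -0.09] open 0.0137 g 30.0
row 0.002 0.0017 -0.0019 -0.003 0.0023 -0.0017 | q [ 0.24  0.36  1.69 -0.    1.09  0.4 ]
(-0.075, 0, 0.062) [435. 285.]
(-0.095, 0, 0.062) [406. 320.]
(-0.05, 0, 0.062) [469. 242.]
(-0.053, 0.015, 0.086) [425. 179.]
(-0.075, 0.024, 0.086) [370. 208.]
(-0.075, -0.024, 0.086) [499. 251.]
(-0.075, 0.015, 0.077) [394. 237.]
(-0.075, -0.015, 0.077) [475. 264.]
(-0.075, 0.015, 0.047) [395. 306.]
(-0.075, -0.015, 0.047) [475. 333.]
(-0.075, 0.024, 0.051) [371. 289.]
```

View pics/a8.png

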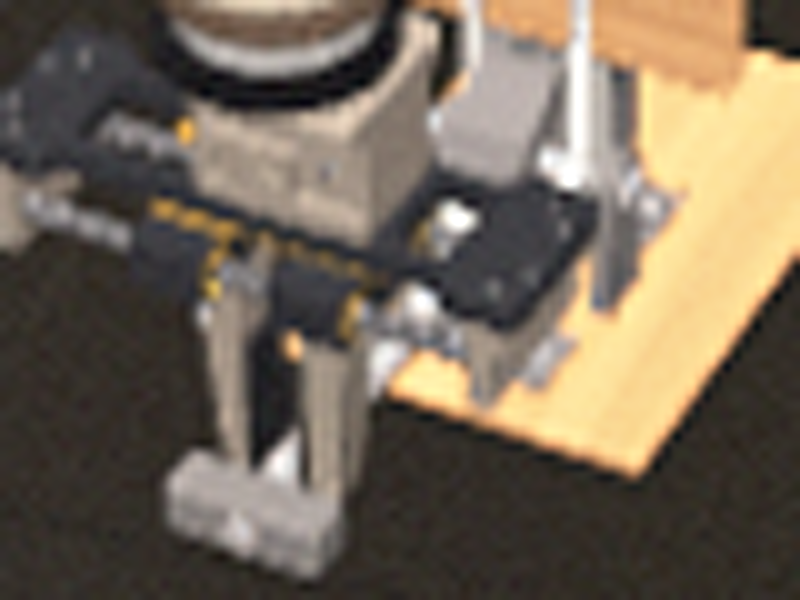

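In the last allowed view the gripper covers the sleeve; the T is at (242,530) and level. I'll check the sleeve numerically, using the frame taken just after the mirror was opened.

```bash
python3 - <<'E'
from h import *
import cv2
im=cv2.imread("pics/s7full.png"); h=cv2.cvtColor(im,cv2.COLOR_BGR2HSV)
face=np.array([P(F,(-.075,y,z)) for y,z in((.024,.077),(-.024,.077),(-.024,.047),(.024,.047))])
blk=np.array([P(F,(x,y,z)) for x in(-.075,-.053) for y in(.024,-.024) for z in(.047,.077)])
H=cv2.convexHull(proj("side",blk).astype(np.float32))[:,0]; print("pred bbox",H.min(0),H.max(0))
m=((h[...,1]<45)&(h[...,2]>150)).astype(np.uint8)
x0,y0=(H.min(0)-12).astype(int);x1,y1=(H.max(0)+12).astype(int)
print(x0,y0)
for r in range(y0,y1): print(r,"".join("%4d"%v if s<60 else "   ." for v,s in zip(h[r,x0:x1,2],h[r,x0:x1,1])))
print("face",proj("side",face).round(1).tolist(),"hole",proj("side",P(F,(-.075,0,.062))))
print("T outer face pred crop",((proj("side",P(F,(-.211,-.0017,.060)))[0]-(proj("side",P(F,(-.09,0,.062)))[0].astype(int)-(40,30))+.5)*10-.5))
E
```

```text
pred bbox [294.57513 223.71432] [310.4705  238.62944]
282 211
211   50  52   .   .   .   .  50  55  50   .   .  49  48   .   .  44  48   .   .  46   .  69 160 216 185 186 183 182 178 176 174 161 180 253 244 170 174   .   .   .
212   50   .  47   .  50  51   .   .   .   .   .  48  52   .  44  52   .  48  43  50  44   .   . 192 186 188 186 186 189 188 183 159 154 254 245 191 181  79  89   .
213   51  49   .   .  48   .  51   .  44   .  51   .   .   .   .  52   .   .   .  47   .   .   . 185 188 190 189 187 189 188 186 134 143 255 247 191 180  99  91   .
214   53  48  56  51  49   .   .   .   .  48  48   .   .  52  48  52   .   .  46   .   .   . 202 185 187 189 188 185 189 193 184 105 148 254 243 187 183 122  99   .
215   52  48  49  50   .  45   .   .   .   .  50   .  49  51  52  48  45   .  58 131 190 181 185 186 187 187 189 187 187 188 159  96 157 255 244 190 185 124 106   .
216   50   .   .  46  49   .  48  48   .   .   .  45  46  54  52  53   .   . 117 205 192 187 190 189 188 187 187 185 187 181 133 104 163 255 243 188 181 126 103   .
217    .   .  47  45   .   .  48  51   .  50  48
[... 4852 characters left out ...]
.   .   .   .   .   .   .   .   .   .   .   .   .
247    .   .   .   .  53  49   .  49   .  44  46  51   .   .   .  48  50   .  40  47  43  38   .   .   .   .   .   .   .   .   .   .   .   .   .   .   .   .   .   .
248    .  54   .  51  52   .  49  50   .  52   .  51   .   .   .   .  53   .  51  50  54   .  42  41  40   .   .   .   .   .   .   .   .   .   .   .   .   .   .   .
249   49   .  48  47  49  46   .   .  46  54   .  49  53   .  52  48  52   .   .  45   .  53  47  49  45   .  44  41   .   .   .   .   .   .   .   .   .   .   .   .
face [[294.6, 227.5], [307.4, 231.7], [307.4, 238.6], [294.7, 234.3]] hole [[301.00883256 233.041967  ]]
T outer face pred crop [236.75484332 541.84150937]
```

The sleeve face and hole match the prediction to well under 1 px (hole at about (301,233)). I'll correct the small offset and start inserting.

Scaled: -0.021 m is -0.042, 0.002 m is 0.004, 0.0023 rad is 0.0004.

Request:
nudge_tcp:
  deltas:
    - {"x": 0.004, "y": 0.0034, "z": -0.0038, "dry": 0.0004, "jaw": 0.005}
    - {"x": 0.004, "y": 0.0034, "z": -0.0038, "dry": 0.0004, "jaw": 0.005}
    - {"x": -0.016, "y": 0.0034, "z": -0.0038, "dry": 0.0004, "jaw": 0.005}
    - {"x": -0.026, "y": 0.0034, "z": -0.0038, "dry": 0.0004, "jaw": 0.005}
    - {"x": -0.036, "y": 0.0034, "z": -0.0038, "dry": 0.0004, "jaw": 0.005}
    - {"x": -0.042, "y": 0.0034, "z": -0.0038, "dry": 0.0004, "jaw": 0.005}
    - {"x": -0.042, "y": 0.0034, "z": -0.0038, "dry": 0.0004, "jaw": 0.005}
  quiet: true

```text
ok
```

```bash
python3 - <<'E'
from h import *
st(); goal(P(F,(-.152,0,.0733)),-8.9)
E
```

```text
t18.77 [0.5281 0.2332 0.075 ] y-yaw -8.9 z [ 0.     0.001 -1.   ] F [-0.4  0.1 -1.2] T [-0.06 -0.13 -0.03] open 0.0138 g 30.0
row -0.0016 -0.0011 0.0017 0.0 -0.0013 -0.0002 | q [0.21 0.34 1.72 0.   1.09 0.36]
```

Scaled: -0.016 m is -0.032, -0.012 m is -0.024.

Request:
nudge_tcp:
  deltas:
    - {"y": -0.002, "z": 0.003, "jaw": 0.005}
    - {"x": -0.008, "y": -0.002, "z": 0.003, "jaw": 0.005}
    - {"x": -0.016, "y": -0.002, "z": 0.003, "jaw": 0.005}
    - {"x": -0.024, "y": -0.002, "z": 0.003, "jaw": 0.005}
    - {"x": -0.032, "y": -0.002, "z": 0.003, "jaw": 0.005}

```text
time: 19.4
eef_pos: [0.5243, 0.2186, 0.0735]
tool_rot: [-2.385, -2.041, -0.003]
contact_force: [-0.9, 3.8, -1.7]
opening: 0.0137
grasp_force: 30.0
```

```bash
python3 - <<'E'
from h import *
st(); goal(P(F,(-.1356,0,.0733)),-8.9)
E
```

```text
t19.40 [0.5243 0.2186 0.0735] y-yaw -8.9 z [-0.     0.003 -1.   ] F [-0.9  3.8 -1.7] T [ 0.65  0.14 -0.13] open 0.0137 g 30.0
row -0.003 0.0004 0.0002 -0.0006 -0.0031 -0.0 | q [0.18 0.32 1.75 0.   1.08 0.33]
```

Scaled: -0.012 m is -0.024, -0.008 m is -0.016.

Request:
nudge_tcp:
  deltas:
    - {"x": -0.008, "jaw": 0.005}
    - {"x": -0.016, "jaw": 0.005}
    - {"x": -0.024, "jaw": 0.005}
    - {"x": -0.024, "jaw": 0.005}

```text
time: 19.9
eef_pos: [0.5223, 0.2048, 0.0731]
tool_rot: [-2.387, -2.042, 0.002]
contact_force: [-3.1, 0.1, -1.0]
opening: 0.0139
grasp_force: 30.0
```

```bash
python3 - <<'E'
from h import *
st(); goal(P(F,(-.1236,0,.0733)),-8.9)
E
```

```text
t19.90 [0.5223 0.2048 0.0731] y-yaw -8.9 z [-0.001 -0.    -1.   ] F [-3.1  0.1 -1. ] T [-0.26  0.38 -0.17] open 0.0139 g 30.0
row -0.0011 0.0003 -0.0002 -0.001 0.0007 0.0001 | q [ 0.16  0.3   1.77 -0.    1.07  0.31]
```

Scaled: -0.02 m is -0.04, -0.016 m is -0.032.

Request:
nudge_tcp:
  deltas:
    - {"x": -0.008, "jaw": 0.005}
    - {"x": -0.016, "jaw": 0.005}
    - {"x": -0.024, "jaw": 0.005}
    - {"x": -0.032, "jaw": 0.005}
    - {"x": -0.04, "jaw": 0.005}

```text
time: 20.52
eef_pos: [0.5195, 0.187, 0.0734]
tool_rot: [-2.385, -2.041, -0.003]
contact_force: [-2.4, 5.1, -1.6]
opening: 0.0142
grasp_force: 30.0
```

Request:
nudge_tcp:
  deltas:
    - {"x": -0.006, "jaw": 0.005}
    - {"x": -0.012, "jaw": 0.005}
    - {"x": -0.018, "jaw": 0.005}
    - {"x": -0.018, "jaw": 0.005}

```text
time: 21.02
eef_pos: [0.518, 0.1792, 0.0733]
tool_rot: [-2.385, -2.039, -0.006]
contact_force: [-2.8, 11.4, -1.8]
opening: 0.0138
grasp_force: 30.0
```

```bash
python3 - <<'E'
from h import *
st(); goal(P(F,(-.097,0,.0733)),-8.9)
E
```

```text
t21.02 [0.518  0.1792 0.0733] y-yaw -8.9 z [ 0.     0.006 -1.   ] F [-2.8 11.4 -1.8] T [ 1.85  0.45 -0.02] open 0.0138 g 30.0
row -0.0017 0.0006 -0.0001 -0.0008 -0.0055 -0.0007 | q [0.11 0.27 1.81 0.01 1.06 0.26]
```

Scaled: -0.006 m is -0.012, -0.003 m is -0.006.

Request:
nudge_tcp:
  deltas:
    - {"x": -0.006, "jaw": 0.005}
    - {"x": -0.012, "jaw": 0.005}
    - {"x": -0.012, "jaw": 0.005}

```text
time: 21.4
eef_pos: [0.5179, 0.1786, 0.0741]
tool_rot: [-2.382, -2.033, -0.02]
contact_force: [-1.3, 30.6, -2.3]
opening: 0.0141
grasp_force: 30.0
```

Request:
nudge_tcp:
  deltas:
    - {"x": -0.006, "jaw": 0.005}
    - {"x": -0.012, "jaw": 0.005}
    - {"x": -0.012, "jaw": 0.005}

```text
time: 21.78
eef_pos: [0.5173, 0.1747, 0.0746]
tool_rot: [-2.38, -2.032, -0.026]
contact_force: [-1.7, 38.8, -0.5]
opening: 0.0138
grasp_force: 30.0
```

```bash
python3 - <<'E'
from h import *
import cv2
st(); goal(P(F,(-.097,0,.0733)),-8.9)
L=env.snapshot("side")[:,:,::-1].copy();cv2.imwrite("pics/s9full.png",L)
E
```

```text
t21.77 [0.5173 0.1747 0.0746] y-yaw -9.0 z [ 0.005  0.02  -1.   ] F [-1.7 38.8 -0.5] T [6.93 0.05 0.01] open 0.0138 g 30.0
row 0.0029 0.0006 0.0013 0.0016 -0.0202 -0.0024 | q [0.09 0.26 1.82 0.02 1.06 0.24]
```

That was a hard stop at about 31 N, right where home should be, so the pads then slipped along the neck. I'll unload, release, rise, and check the T position numerically.

Scaled: 0.009 m is 0.018, 0.006 m is 0.012.

Request:
nudge_tcp:
  deltas:
    - {"x": 0.012, "jaw": 0.005}
    - {"x": 0.018, "jaw": 0.005}
    - {"x": 0.018, "jaw": 0.005}

```text
time: 22.2
eef_pos: [0.5174, 0.1757, 0.0734]
tool_rot: [-2.384, -2.041, -0.003]
contact_force: [-4.2, 7.8, 1.0]
opening: 0.0143
grasp_force: 30.0
```

Request:
nudge_tcp:
  deltas:
    - {"jaw": 0.06}
    - {"jaw": 0.06}
    - {"z": -0.06, "jaw": 0.07}
    - {"z": -0.18, "jaw": 0.08}
    - {"z": -0.3, "jaw": 0.08}
    - {"x": 0.1, "z": -0.42, "jaw": 0.08}
    - {"x": 0.1, "z": -0.54, "jaw": 0.08}
    - {"x": 0.1, "z": -0.6, "jaw": 0.08}
  lines: "1,2"

```text
time: 23.2
eef_pos: [0.5266, 0.2236, 0.3776]
```

```bash
python3 - <<'E'
from h import *
import cv2
st()
L=env.snapshot("side")[:,:,::-1].copy();cv2.imwrite("pics/s10full.png",L)
T=env.snapshot("top")[:,:,::-1].copy();cv2.imwrite("pics/t10full.png",T)
h=cv2.cvtColor(L,cv2.COLOR_BGR2HSV)
for x in(-.133,-.143): print(x,[proj("side",P(F,(x,y,z)))[0].round(1).tolist() for y,z in((.028,.072),(-.028,.072),(-.028,.052),(.028,.052),(0,.062))])
x0,y0,x1,y1=275,225,315,256
print("    ","".join("%4d"%i for i in range(x0,x1)))
for r in range(y0,y1): print(r,"".join("%4d"%v if s<70 else "   ." for v,s in zip(h[r,x0:x1,2],h[r,x0:x1,1])))
E
```

```text
t23.20 [0.5266 0.2236 0.3776] y-yaw -8.9 z [ 0.006  0.002 -1.   ] F [-0.2 -0.5  0.4] T [-0.09 -0.1   0.  ] open 0.0800 g 0.0
-0.133 [[285.0, 238.4], [300.3, 243.7], [300.3, 248.3], [285.2, 243.1], [292.7, 243.4]]
-0.143 [[283.5, 240.2], [298.8, 245.5], [298.9, 250.2], [283.7, 244.9], [291.2, 245.2]]
      275 276 277 278 279 280 281 282 283 284 285 286 287 288 289 290 291 292 293 294 295 296 297 298 299 300 301 302 303 304 305 306 307 308 309 310 311 312 313 314
225   49   .  46  50   .   .  50  53  49  47  49  51  50  50  48  43  42   .   .   .   . 252 253 254 254 254 244 224 226 177 157 165 165 164 127 123 238 255 251 196
226   43  46  48  54  54  52  54  55  47  46  53  48  48  48  53  41   .   .   .   . 253 253 254 252 253 254 254 253 254 245 225 225 168 150 111 194 255 255 216 187
227    .  48  48  51  55  52  49  47  46  53   .  49   .  48  41  54   .   .   .   . 252 255 253 253 252 253 253
[... 3972 characters left out ...]
  48  54  51  41  51  55  51   .  48  40
252   47  48   .   .  49  45  42  53  52  54  48  50  50  48   .  48  53  46  48  47   .  44  51   .  50   .  49  48  49   .  52  48  44   .  52  47  43  52  45  47
253   51   .  50  54  49   .   .  50  46  54  52  49  45  52  51   .  51   .  49   .  52  47  52   .  52  54  48  44  56  49   .  47  48  54  49  46  51  48  54  52
254   54  45  48  49  49   .  47  51  50  46  53  50  50  47  51  48  49  52  51  48  49  51  56  51  54  47  47  49  47  48  44  49  51  53  43  55  52  45  49  51
255    .  49  52  50  47  48   .  53  54  50  49  49  49  53  49  51  51  51  47  53  44  56  43  48  47  49   .   .  51  51  45  52  47  45  49  49  51  51   .  48
```

```bash
python3 -c "
from rig import env
print(env.job_done())"
```

```text
the job is handed in; nothing more can be done
None
```

I handed the job in at about 23 s: the pin was pulled and laid flat, the mirror folded up to its stop, and the pin pushed in to a hard stop. Its position in the last image matches home to within about 2 mm. I judged the click from that push (31–39 N) and image, not a pull test. The goods were never approached, and the gripper was clear at hand-in.

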